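Pack the pesto kit

TASK

Pack the pesto kit. Stand the blue scoop upright in the cradle under the nut dispenser, slide the orange shutter fully open so that every walnut drops into the scoop, and slide it fully closed again; then stand the scoop with all its walnuts upright on the floor of the white box, and put every garlic bulb that lies on the table into the box too, at any time before the lid is shut. Last, swing the green lid over and press its tab down until the spring catch clicks; keep the salt shaker and the spice jar where they stand.

Things in the scene. Friction and masses are not known exactly. Their poses are not given: they have to be found in the camera images.
- dispenser: White nut dispenser, fixed. Origin under its base, straight below the outlet; front (-x) roughly to the robot, +y to the robot's left. Base 150 x 124 x 6 mm. Clear hopper 74 x 74 mm outside, centred on the origin, z = 86 to 221 mm, fixed cap to 243 mm; outlet 66 x 66 mm. Column behind (x = 69 to 87 mm, 215 mm tall). Underside of the shutter at z = 79.5 mm.
- cradle (a point): Where the middle of the scoop's underside belongs: on the dispenser's base plate (6 mm above the table), straight below the outlet, axes as the dispenser's. The scoop goes in from the front (along +x), between rails 16 mm high along both sides, 96 mm apart and flared at the front, up to a back stop with its face 48 mm behind this point.
- shutter (a joint): Orange shutter, m: 0 = fully closed (as at the start), 0.078 = fully open. It slides along the dispenser's +y with about 1.2 N of friction and stays where it is left. The walnuts in the hopper drop out when it is open.
- shutter_tab (a point): Grip point on the shutter's upright tab; it moves with the shutter. Tab 10 mm thick (dispenser's x), 28 mm long (y), z = 82 to 118 mm; this point is 105 mm above the table and, when closed, 106 mm to the +y side of the hopper's middle. Can be pinched from above across its thickness.
- scoop: Blue square scoop, loose, about 80 g: cup 88 x 88 mm, 55 mm high, walls 3 mm; a straight bar handle (14 mm wide, 20 mm tall, z = 33 to 53 mm) runs along its -x from the cup's wall (x = -44 mm) to x = -147 mm. Origin at the middle of the cup's underside, z up.
- scoop_grip (a point): Black grip zone of the scoop's handle: 107 mm along the scoop's -x from its origin, 43 mm above its underside. Pinch it from above across its 14 mm width (the scoop's y).
- kit_box: White box, fixed, 244 (its x) x 240 (its y) x 70 mm high, walls and floor 5 mm; origin at the middle of its underside. +x is the hinge side (roughly to the robot's left), +y faces roughly to the robot, -x is the catch side. A divider 27 mm high along y at x = -16 mm parts it: x = -117 to -18 mm suits the scoop, handle along y; x = -14 to 117 mm suits the garlic.
- lid_hinge (a point): Middle of the lid's hinge line, 70 mm above the table, at x = +122 mm of the box; the hinge runs along the box's y.
- lid (a joint): Green lid, rad: 0 = shut, 1.57 = upright, stop at 1.9; starts at 1.7 to 1.85. Plate 240 x 240 x 5 mm (from the hinge x along it); orange press tab 60 mm wide on the free edge. The stiff hinge (about 0.34 N m) stays where left. In the last 0.055 rad a spring catch resists: about 12 N on the tab pushes it past; it then stays below 0.012, otherwise above 0.025.
- lid_tab (a point): Top face of the lid's press tab, 253 mm from the hinge line, in the middle of the lid's width; with the lid shut it is 76.5 mm above the table.
- salt: Salt shaker with grey top, 44 x 44 x 90 mm, loose, standing; origin at the middle of its underside. Leave alone.
- spice_jar: Spice jar with yellow cap, 42 x 42 x 96 mm, loose, standing; origin at the middle of its underside. Leave alone.
- walnut0: Walnut, a brown ball 32 mm across, 12 g, loose; origin at its centre. At the start in the hopper. Two to four walnuts are there in a run; the others are absent (None).
- walnut1: Walnut, a brown ball 32 mm across, 12 g, loose; origin at its centre. At the start in the hopper. Two to four walnuts are there in a run; the others are absent (None).
- walnut2: Walnut, a brown ball 32 mm across, 12 g, loose; origin at its centre. At the start in the hopper. Two to four walnuts are there in a run; the others are absent (None).
- walnut3: Walnut, a brown ball 32 mm across, 12 g, loose; origin at its centre. At the start in the hopper. Two to four walnuts are there in a run; the others are absent (None).
- garlic: Garlic bulb, whitish, round, 56 mm across, 56 mm tall with its pointed tip, 30 to 45 g; origin at the middle of its underside, z towards the tip. One to three bulbs are there in a run; the others are absent (None).
- garlic_b: Garlic bulb, whitish, round, 54 mm across, 53 mm tall with its pointed tip, 30 to 45 g; origin at the middle of its underside, z towards the tip. One to three bulbs are there in a run; the others are absent (None).
- garlic_c: Garlic bulb, whitish, round, 61 mm across, 59 mm tall with its pointed tip, 30 to 45 g; origin at the middle of its underside, z towards the tip. One to three bulbs are there in a run; the others are absent (None).
Mind the look-alikes: they are no part of the job. Leave any pink look-alike of the garlic_b alone.

How it is judged:
By the outcome, as a careful person would: the job done as asked, in the order asked, and still so for the second after the job is handed in, with the robot touching nothing.
Of walnut0, walnut1, walnut2, walnut3 only 2 to 4 are there at a start; the rules pass over those that are not, and their reading is None.
Of garlic, garlic_b, garlic_c only 1 to 3 are there at a start; the rules pass over those that are not, and their reading is None.
At some moment in a run one of garlic, garlic_b, garlic_c may be knocked a few centimetres aside while the robot is not near it.
It also fails if it takes over 210 s, if anything falls off the work surface, if the arm or the gripper's body presses on something with over 40 N, if the wrist force passes 120 N, or if a joint passes its speed limit or range.

ROBOT

A 6-joint arm with a two-finger parallel gripper is mounted at the origin on the work surface; the furniture and walls round the work are solid. World frame = base frame: x ahead of the robot, y to its left, z up, the work surface at z = 0. Lengths are in mm, angles in rad, forces in N, time in s.
With the tool pointing down it reaches from about 350 to 950 mm from the base axis. Payload 17.4 kg.
Tool frame: the origin (TCP) lies midway between the tips of the shut fingers; the grasp point (between the pads) lies 19 mm behind it; z points along the fingers, y is the line along which they close (so a half turn about z gives the same grasp; the last joint's range is limited). The gripper opens to 93 mm and grips with 3 to 60 N. Pads are 15 mm wide; open, the fingers measure 128 mm over their backs; the gripper's body (75 mm by 188 mm) begins 65 mm behind the grasp point.
Start: joints at [1.265, 0.116, 1.442, -0, 1.584, -0.038], TCP at [178.62, 650.943, 218.646] pointing down, gripper open.
Joint ranges: [-2.83, 2.83], [-0.83, 2.19], [0.07, 2.5], [-1.14, 4.28], [0.01, 3], [-2.97, 2.97]. Speed limits (rad/s): [1.89, 1.89, 2.22, 3.14, 3.14, 3.14].

INTERFACE

Orientations are given as [roll, pitch, yaw] about the fixed x, y, z axes, in that order (R = Rz(yaw) Ry(pitch) Rx(roll)).
In Python, from cell import get_obs, grab_frame, sign_off gives the robot as it stands.
- The arm moves only by the shell command python3 -m creep 'ROWS' [FORCE]. ROWS is JSON, a list that holds one entry, the list of rows, each a list of 7 numbers: the finger opening in cm, from 0 to 9.3, then the shift along the tool's x, y, z in cm, then the turn, a rotation vector about the tool's x, y, z in degrees. A call has 1 to 12 rows; each row is the pose to reach, as a shift and turn from the pose commanded when the call began, along the tool's axes at that moment; what a row does not reach only later rows make up. A row lasts 1/8 s, in which the tool goes at most 62.5 mm and 10.7 degrees, less where a joint would pass 70% of its speed; a pose out of reach is approached as far as the arm can. A call with a gripper value outside its range is refused whole. The fingers move at their own pace and stop on an object; FORCE is the grip in N (left out, the last holds). Time passes only in rows, so rows that repeat a pose let the fingers close. It gives the time, the measured TCP pose, the force, the opening and the grip force at its end, in the units of the state.
- get_obs(): the state, without advancing time (a new reading comes with each control period).
- grab_frame(name): name is "side" or "top"; returns a dict with "pixels" (420x560x3 uint8, red, green, blue), "fx", "fy", "cx", "cy" (pixels), "camera_from_world" (4x4, takes a point from world to camera coordinates). Camera axes: x right, y down, z forward; pixel columns grow to the right and rows downward; lengths in mm; the calibration is good to about 2 mm. A picture is of the moment at which its call begins. There is no depth.
- sign_off(): hands the job in; it is judged then, once.
The state is a dict: "time_s": time; "joint_pos": joint angles; "joint_velocities": joint speeds; "tau": joint torques, N m; "eef_pos": TCP position; "tcp_rot": TCP orientation; "contact_force": force on the tool from outside, world axes, zero at the start; "torque": the same for the moment, N m; "width": opening from 0.0 (shut) to 1.0 (fully open); "grip_force": force on a finger pad.
Only numpy, scipy, OpenCV 4.12 (cv2) and the standard library are available. Lean on these libraries where they do the work, as an engineer would, in place of code of your own. Each camera call takes 0.05 s, during which the arm holds its last target. There are 200 camera calls.

## Working session

There is one attempt and no reset: what is moved stays moved. The work goes in short steps, Python scripts to look and compute and a shell command to move; the robot and the scene stay as the last step left them, time stands still between calls to the robot, and variables do not carry over. Pictures are saved under pics/ and viewed, at most 14 in all, crops included, and the job is handed in when it is done.

```bash
mkdir -p pics; ls; cat > h.py <<'E'
import numpy as np, cv2
from cell import get_obs, grab_frame
def snap(name,fn=None):
    f=grab_frame(name); im=cv2.cvtColor(np.array(f["pixels"]),cv2.COLOR_RGB2BGR)
    if fn: cv2.imwrite("pics/"+fn,im)
    return im,f
def ray(f,u,v):
    T=np.array(f["camera_from_world"]); R=T[:3,:3]; c=-R.T@T[:3,3]
    d=R.T@np.array([(u-f["cx"])/f["fx"],(v-f["cy"])/f["fy"],1.]); return c,d
def at(f,u,v,z):
    c,d=ray(f,u,v); return c+d*(z-c[2])/d[2]
def pix(f,p):
    T=np.array(f["camera_from_world"]); q=T[:3,:3]@np.array(p,float)+T[:3,3]
    return np.array([f["fx"]*q[0]/q[2]+f["cx"],f["fy"]*q[1]/q[2]+f["cy"]])
E
python3 - <<'E'
from h import *
for n in("top","side"):
    im,f=snap(n,n+"0.png"); print(n,ray(f,280,210),f["fx"])
print(get_obs())
E
```

```text
pics
top (array([ 303.40093938,  -18.12859229, 1297.41124991]), array([ 0.21780361, -0.01364653, -0.97589859])) 480.89823608065393
side (array([  216.26540073, -1228.43291129,   653.73627025]), array([ 0.24181313,  0.87393972, -0.42183374])) 477.6583859331936
{'time_s': 0.1, 'joint_pos': array([ 1.26517546e+00,  1.16465501e-01,  1.44218795e+00, -5.41795434e-06,
        1.58396322e+00, -3.78196040e-02]), 'joint_velocities': array([ 7.40849578e-04, -7.18729291e-04, -1.22543476e-03,  7.36199387e-06,
       -1.86074423e-04,  1.19916271e-03]), 'tau': array([ 6.57511519e-04, -7.22901106e+01, -6.23860717e+01,  7.79979047e-02,
        2.27949471e-02, -9.17970647e-05]), 'eef_pos': array([178.58563275, 650.77415575, 217.96698641]), 'tcp_rot': array([-3.14056916e+00, -3.33052044e-05,  2.87379131e+00]), 'contact_force': array([-0.40793843,  0.2250169 ,  0.98697575]), 'torque': array([ 0.0019051, -0.0057077,  0.0145869]), 'grip_force': 0.0, 'width': 0.9977333085181771}
```

View pics/top0.png

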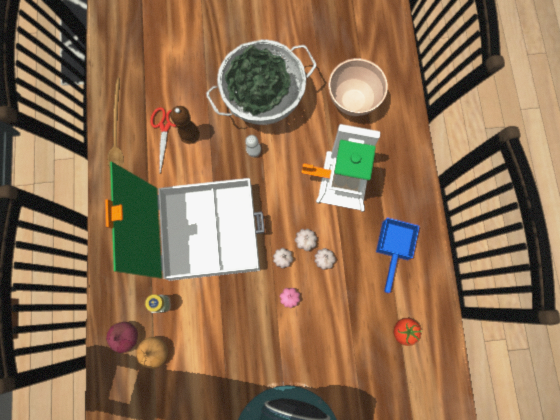

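View pics/side0.png

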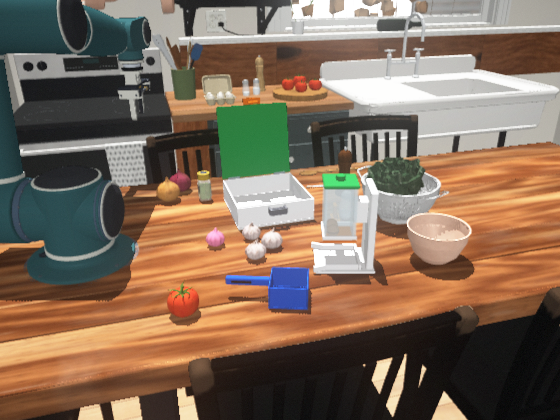

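The top view shows three whitish bulbs, at (306,239), (283,258) and (325,259). The pink look-alike is at (289,297), to be left alone. The box centre is at about (210,228), the dispenser cap at (355,160), the shutter tab at (316,170) and the scoop at (398,240), with its handle going to (389,290). The salt is at (253,146) and the spice jar at (157,303).

```bash
cat >> h.py <<'E'
def rect(f,mask,z):
    "min-area rectangle of the biggest blob, projected on plane z"
    cs,_=cv2.findContours(mask.astype(np.uint8),cv2.RETR_EXTERNAL,cv2.CHAIN_APPROX_NONE)
    c=max(cs,key=cv2.contourArea)[:,0,:]
    P=np.array([at(f,u,v,z)[:2] for u,v in c],np.float32)
    return cv2.minAreaRect(P),P,c
def box(im,r):
    m=np.zeros(im.shape[:2],bool); m[r[1]:r[3],r[0]:r[2]]=1; return m
E
python3 - <<'E'
from h import *
im,f=snap("top"); h=cv2.cvtColor(im,cv2.COLOR_BGR2HSV); H,S,V=[h[...,i].astype(int) for i in range(3)]
blue=(H>100)&(H<130)&(S>120)&(V>60)&box(im,(365,205,430,300))
cup=cv2.morphologyEx(blue.astype(np.uint8),cv2.MORPH_OPEN,np.ones((13,13)))
r,P,c=rect(f,cup,55); print("cup",r)
hd=blue&~cv2.dilate(cup,np.ones((5,5))).astype(bool)
r,P,c=rect(f,hd,53); print("handle",r,P[P[:,0].argmin()])
g=(H>45)&(H<80)&(S>120)&box(im,(325,125,385,185)); r,P,c=rect(f,g,243); print("cap",r)
o=(H>5)&(H<22)&(S>200)&(V>180)&box(im,(295,155,335,185)); r,P,c=rect(f,o,118); print("tab",r,c.min(0),c.max(0))
w=(S<60)&(V>140)&box(im,(150,170,262,285)); r,P,c=rect(f,w,70); print("box",r); 
for p in [(159,187),(249,179),(259,269),(163,278)]: print(at(f,*p,70))
gm=(S<75)&(V>110)
for r0 in [(293,226,319,252),(271,246,295,270),(312,246,338,272)]:
    r,P,c=rect(f,gm&box(im,r0),25); print("garlic",r,c.mean(0))
for p in [(289,297),(253,146),(157,303)]: print(at(f,*p,40))
a=im[90:310,90:430]; 
cv2.imwrite("pics/c1.png",cv2.resize(a[:, :],None,fx=2.35,fy=2.35,interpolation=cv2.INTER_CUBIC))
s,fs=snap("side"); cv2.imwrite("pics/c2.png",cv2.resize(s[160:310,200:400],None,fx=4,fy=4,interpolation=cv2.INTER_CUBIC))
E
```

```text
cup ((475.75732421875, -333.1924133300781), (94.37813568115234, 96.46166229248047), 70.11917877197266)
handle ((383.69598388671875, -302.1245422363281), (14.972965240478516, 88.46589660644531), 69.92436218261719) [ 341.7905  -289.81168]
cap ((641.4324951171875, -215.1158905029297), (83.989501953125, 83.31997680664062), 73.55982208251953)
tab ((660.21630859375, -134.5308380126953), (70.79842376708984, 25.966489791870117), 69.8309097290039) [302 163] [329 176]
box ((548.1011962890625, 156.86257934570312), (247.313232421875, 244.53179931640625), 1.0080167055130005)
[669.72875455 277.90889502  70.        ]
[669.0783484   38.81219532  70.        ]
[429.14332451  32.22873495  70.        ]
[429.2646635  276.82660135  70.        ]
garlic ((501.45721435546875, -97.56063842773438), (55.60548782348633, 55.70083999633789), 66.06452941894531) [305.45901639 239.13114754]
garlic ((457.51861572265625, -30.685047149658203), (49.90592956542969, 47.547401428222656), 57.887306213378906) [282.39622642 257.41509434]
garlic ((445.25372314453125, -141.0758056640625), (50.50707244873047, 50.44160461425781), 84.61215209960938) [324.46551724 258.5       ]
[353.35882652 -37.45939339  40.        ]
[771.48983717  21.72678504  40.        ]
[369.89878091 301.95017     40.        ]
```

View pics/c1.png

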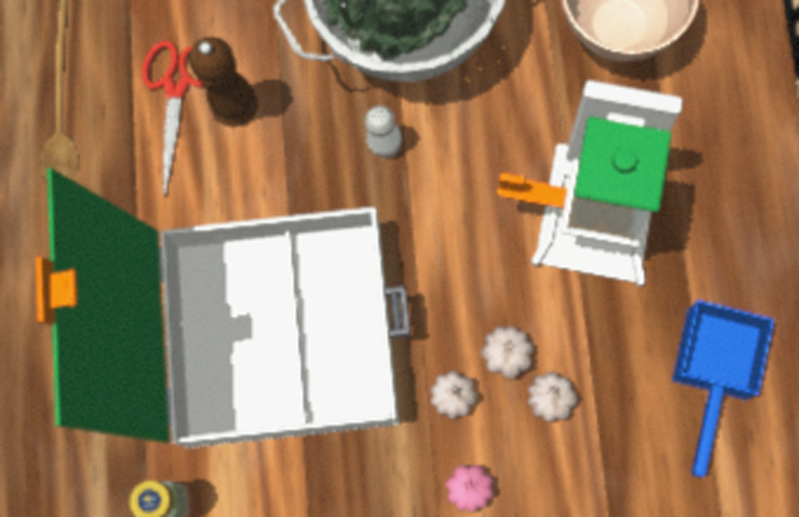

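View pics/c2.png

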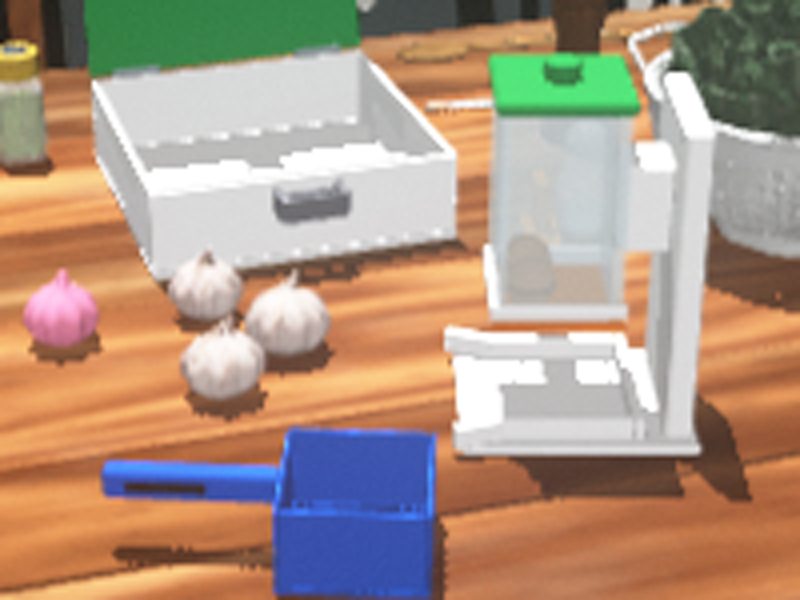

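The crops confirm that three plain whitish bulbs are wanted and the pink one is not. The hopper is clear and holds at least one brown ball. Next I'll raise the arm and refine the dispenser pose.

```bash
python3 -m creep '[[[9.3,0,0,-10,0,0,0],[9.3,0,0,-20,0,0,0],[9.3,0,0,-25,0,0,0],[9.3,0,0,-25,0,0,0],[9.3,0,0,-25,0,0,0]]]'
cat >> h.py <<'E'
from scipy.spatial.transform import Rotation as Ro
def go(x,y,z,yawdeg,pitch=0,roll=180):
    o=get_obs(); R0=Ro.from_euler('xyz',o["tcp_rot"]); R1=Ro.from_euler('xyz',[roll,pitch,yawdeg],degrees=True)
    d=R0.inv().apply(np.array([x,y,z])-o["eef_pos"])/10; t=np.degrees((R0.inv()*R1).as_rotvec())
    print("shift cm",d.round(2),"turn",t.round(1))
E
python3 - <<'E'
from h import *
im,f=snap("top")
A=[at(f,u/2.35+90,v/2.35+90,z)[:2] for u,v,z in [(537,264,6),(642,282,6)]]
print("base front",A,np.degrees(np.arctan2(*(A[1]-A[0])[::-1]))+90, np.mean(A,0))
h=cv2.cvtColor(im,cv2.COLOR_BGR2HSV); H,S,V=[h[...,i].astype(int) for i in range(3)]
g=(H>45)&(H<80)&(S>120)&box(im,(325,125,385,185))
r,P,c=rect(f,g,243); q=cv2.boxPoints(r); print(q)
s,fs=snap("side"); hs=cv2.cvtColor(s,cv2.COLOR_BGR2HSV); 
# cap front-top edge corners in side crop, cross check on z=243
for u,v in [(489,57),(637,106),(490,108),(637,110)]: pass
B=[at(fs,200+u/4,160+v/4,221)[:2] for u,v in [(491,110),(637,110)]]; print("cap lower edge side",B)
B=[at(fs,200+u/4,160+v/4,0)[:2] for u,v in [(456,453),(698,453)]]; print("base side edge",B)
for u,v in [(498,176),(562,196)]: print("tab",at(f,u/2.35+90,v/2.35+90,118)[:2])
go(380,-301,300,160)
E
```

```text
time_s: 0.82
eef_pos: [178.6, 650.9, 474.3]
tcp_rot: [3.134, 0.0, 2.874]
contact_force: [0.5, 1.0, -0.8]
width: 1.001
grip_force: 0.0
base front [array([ 603.15586701, -144.02510563]), array([ 570.03261026, -263.83998193])] -15.453653245285864 [ 586.59423863 -203.93254378]
[[ 589.69324 -243.25558]
 [ 669.6067  -266.8363 ]
 [ 693.2743  -186.62845]
 [ 613.36084 -163.04773]]
cap lower edge side [array([ 596.45377636, -239.23080941]), array([ 679.43939298, -264.8229711 ])]
base side edge [array([ 570.48442197, -262.76027615]), array([ 716.07990635, -306.56384854])]
tab [ 679.42443038 -101.63512532]
tab [ 650.16998848 -168.54795523]
shift cm [-44.61 -86.49  16.83] turn [0.  0.  4.7]
```

```bash
python3 -m creep '[[[9.3,-10,-11.5,0,0,0,0],[9.3,-20,-23,0,0,0,0],[9.3,-30,-34.5,0,0,0,0],[9.3,-40.7,-46,0,0,0,1],[9.3,-40.7,-46,0,0,0,1],[9.3,-40.7,-46,0,0,0,1],[9.3,-40.7,-46,0,0,0,1],[9.3,-40.7,-46,0,0,0,1],[9.3,-44.6,-86.5,10,0,0,4.7],[9.3,-44.6,-86.5,16.8,0,0,4.7],[9.3,-44.6,-86.5,16.8,0,0,4.7],[9.3,-44.6,-86.5,16.8,0,0,4.7]]]'
python3 -m creep '[[[9.3,0,0,0,0,0,0],[9.3,0,0,0,0,0,0]]]'
python3 -c "
from h import *
go(380,-300.7,24,160)"
```

```text
time_s: 2.42
eef_pos: [389.0, -37.7, 391.6]
tcp_rot: [-3.141, -0.002, 2.792]
contact_force: [1.8, -0.5, -0.1]
width: 1.0
grip_force: 0.0
time_s: 2.68
eef_pos: [389.6, -35.8, 393.3]
tcp_rot: [-3.142, -0.001, 2.791]
contact_force: [0.7, 0.2, 0.0]
width: 0.999
grip_force: 0.0
shift cm [ -8.25 -25.2   36.92] turn [-0.  -0.1 -0.1]
```

```bash
python3 -m creep '[[[6,-8.2,-25.2,15,0,0,0],[6,-8.2,-25.2,22,0,0,0],[6,-8.2,-25.2,28,0,0,0],[6,-8.2,-25.2,28,0,0,0],[6,-8.2,-25.2,28,0,0,0],[6,-8.2,-25.2,28,0,0,0],[6,-8.2,-25.2,28,0,0,0],[6,-8.2,-25.2,28,0,0,0]]]'
python3 - <<'E'
from h import *
go(380,-300.7,24,160)
im,f=snap("top"); im2,f2=snap("side")
a=cv2.resize(im[190:310,320:440],(400,400)); b=cv2.resize(im2[180:320,190:330],(400,400)); cv2.imwrite("pics/c3.png",np.hstack([a,b]))
E
```

```text
time_s: 3.68
eef_pos: [381.1, -299.8, 114.1]
tcp_rot: [3.141, -0.001, 2.793]
contact_force: [0.2, 0.2, 0.4]
width: 0.649
grip_force: 0.0
shift cm [ 0.07 -0.13  9.01] turn [ 0.  -0.1  0. ]
```

View pics/c3.png

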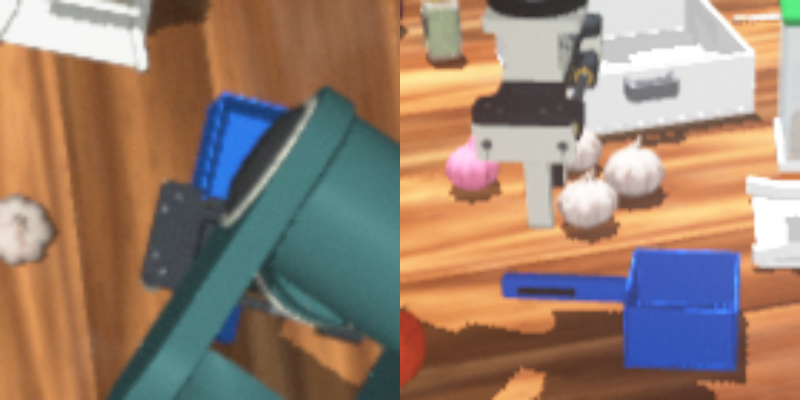

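The fingers at (540,220) in the side crop hang above the black grip zone at (545,291), so I'll descend and grip.

```bash
python3 -m creep '[[[6,0,-0.1,4,0,0,0],[6,0,-0.1,7,0,0,0],[6,0,-0.1,9,0,0,0],[6,0,-0.1,9,0,0,0],[6,0,-0.1,9,0,0,0],[0,0,-0.1,9,0,0,0],[0,0,-0.1,9,0,0,0],[0,0,-0.1,9,0,0,0],[0,0,-0.1,9,0,0,0],[0,0,-0.1,9,0,0,0],[0,0,-0.1,9,0,0,0],[0,0,-0.1,9,0,0,0]]]' 60
python3 -c "
from h import *
a=np.radians(-16.3); u=np.array([np.cos(a),np.sin(a)]); c=np.array([645,-218.5])
for d in (-180,-107,-103): print(d,c+u*d)
go(380,-300.7,64,160)
p=c+u*(-107-130); go(p[0],p[1],45,163.7)"
```

```text
time_s: 5.28
eef_pos: [380.1, -301.8, 24.2]
tcp_rot: [3.142, -0.0, 2.792]
contact_force: [0.7, -0.4, 0.9]
width: 0.146
grip_force: 59.9
-180 [ 472.23504744 -167.97999239]
-107 [ 542.30083376 -188.46866215]
-103 [ 546.14005493 -189.59132898]
shift cm [ 0.04  0.1  -3.98] turn [ 0. -0. -0.]
shift cm [ 1.62 15.36 -2.08] turn [ 0.  -0.  -3.7]
```

Garlic A at (445,-141) stands where the fingers must travel during the scoop's insertion. I'll let go of the scoop, which hasn't moved, and pack the garlic first.

```bash
python3 -m creep '[[[5,0,0,0,0,0,0],[5,0,0,0,0,0,0],[5,0,0,0,0,0,0],[5,0,0,-4,0,0,0],[5,0,0,-8,0,0,0],[7.5,0,0,-12,0,0,0],[7.5,0,0,-12,0,0,0]]]' 20
python3 - <<'E'
from h import *
go(445,-141,130,70)
im,f=snap("top"); h=cv2.cvtColor(im,cv2.COLOR_BGR2HSV); S,V=h[...,1],h[...,2]
gm=(S<75)&(V>110)
for r0 in [(293,226,319,252),(271,246,295,270),(312,246,338,272)]:
    r,P,c=rect(f,gm&box(im,r0),25); print("garlic",r[0],r[1])
E
```

```text
time_s: 6.15
eef_pos: [381.0, -302.6, 147.4]
tcp_rot: [-3.14, 0.005, 2.792]
contact_force: [-1.0, -0.3, -0.9]
width: 0.702
grip_force: 0.0
shift cm [-0.47 17.38  1.71] turn [ 0.1  0.3 90. ]
garlic (501.45721435546875, -97.56063842773438) (55.60548782348633, 55.70083999633789)
garlic (457.51861572265625, -30.685047149658203) (49.90592956542969, 47.547401428222656)
garlic (445.1353454589844, -142.3308563232422) (53.028385162353516, 50.441524505615234)
```

```bash
python3 -m creep '[[[7.5,-0.1,4,1,0,0,11],[7.5,-0.3,8,1.7,0,0,21],[7.5,-0.5,12,1.7,0,0,32],[7.5,-0.5,16,1.7,0,0,43],[7.5,-0.5,17.4,1.7,0,0,53],[7.5,-0.5,17.4,1.7,0,0,64],[7.5,-0.5,17.4,1.7,0,0,75],[7.5,-0.5,17.4,1.7,0,0,90],[7.5,-0.5,17.4,1.7,0,0,90],[7.5,-0.5,17.4,1.7,0,0,90],[7.5,-0.5,17.4,1.7,0,0,90]]]'
python3 -c "
from h import *
go(446,-142,8,70)"
```

```text
time_s: 7.58
eef_pos: [444.2, -140.0, 126.5]
tcp_rot: [-3.141, 0.0, 1.223]
contact_force: [0.0, -0.5, 0.6]
width: 0.809
grip_force: 0.0
shift cm [-0.13  0.25 11.85] turn [-0.1  0.   0.1]
```

```bash
python3 -m creep '[[[7.5,-0.1,0.2,5,0,0,0],[7.5,-0.1,0.2,9,0,0,0],[7.5,-0.1,0.2,11.8,0,0,0],[7.5,-0.1,0.2,11.8,0,0,0],[4,-0.1,0.2,11.8,0,0,0],[4,-0.1,0.2,11.8,0,0,0],[4,-0.1,0.2,11.8,0,0,0],[4,-0.1,0.2,11.8,0,0,0],[4,-0.1,0.2,7,0,0,0],[4,-0.1,0.2,2,0,0,0],[4,-0.1,0.2,-2,0,0,0],[4,-0.1,0.2,-2,0,0,0]]]' 20
python3 -c "
from h import *
go(608,188,150,90);go(608,188,16,90)"
```

```text
time_s: 9.07
eef_pos: [447.2, -142.1, 150.9]
tcp_rot: [3.136, 0.0, 1.221]
contact_force: [0.6, -0.1, -1.5]
width: 0.584
grip_force: 20.0
shift cm [36.52  3.8   0.1 ] turn [  0.3   0.1 -20. ]
shift cm [36.53  3.72 13.5 ] turn [  0.3   0.1 -20. ]
```

```bash
python3 -m creep '[[[4,6,0.6,0,0,0,-4],[4,12,1.2,0,0,0,-8],[4,18,1.8,0,0,0,-12],[4,24,2.4,0,0,0,-16],[4,30,3,0,0,0,-20],[4,36.5,3.8,0,0,0,-20],[4,36.5,3.8,0,0,0,-20],[4,36.5,3.8,5,0,0,-20],[4,36.5,3.8,9,0,0,-20],[4,36.5,3.8,13,0,0,-20],[4,36.5,3.8,13,0,0,-20],[4,36.5,3.8,13,0,0,-20]]]'
python3 -c "
from h import *
go(608,188,16,90)"
```

```text
time_s: 10.58
eef_pos: [607.1, 187.9, 18.6]
tcp_rot: [3.141, -0.0, 1.57]
contact_force: [0.3, 0.5, 0.6]
width: 0.585
grip_force: 20.0
shift cm [0.01 0.09 0.26] turn [ 0.1 -0.  -0.1]
```

Now release, rise and head to bulb B.

```bash
python3 -m creep '[[[6.8,0,0,0.3,0,0,0],[6.8,0,0,0.3,0,0,0],[6.8,0,0,0.3,0,0,0],[6.8,0,0,-5,0,0,0],[7.5,0,0,-10,0,0,0],[7.5,0,0,-14,0,0,0],[7.5,-10,-4,-14,0,0,0],[7.5,-20,-8,-14,0,0,0],[7.5,-28.6,-10.6,-13,0,0,0],[7.5,-28.6,-10.6,-13,0,0,0],[7.5,-28.6,-10.6,-13,0,0,0]]]'
python3 - <<'E'
from h import *
go(502,-98,8,90)
im,f=snap("top","t4.png"); h=cv2.cvtColor(im,cv2.COLOR_BGR2HSV); S,V=h[...,1],h[...,2]
cv2.imwrite("pics/t4.png",cv2.resize(im[170:310,100:340],None,fx=3,fy=3))
E
```

```text
time_s: 11.95
eef_pos: [499.6, -99.5, 147.5]
tcp_rot: [3.141, 0.0, 1.57]
contact_force: [0.7, -0.5, -0.4]
width: 0.807
grip_force: 0.0
shift cm [ 0.15  0.23 13.95] turn [ 0.   0.  -0.1]
```

View pics/t4.png

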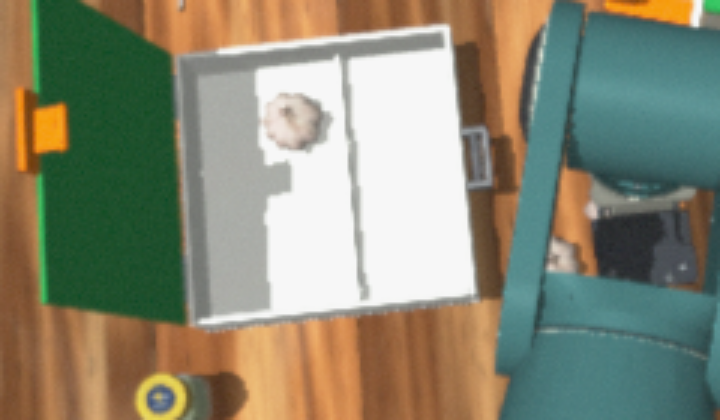

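The first bulb stands in the garlic compartment at crop (293,120). Next is bulb B.

```bash
python3 -m creep '[[[7.5,0.15,0.2,5,0,0,0],[7.5,0.15,0.2,10,0,0,0],[7.5,0.15,0.2,14,0,0,0],[7.5,0.15,0.2,14,0,0,0],[4,0.15,0.2,14,0,0,0],[4,0.15,0.2,14,0,0,0],[4,0.15,0.2,14,0,0,0],[4,0.15,0.2,14,0,0,0],[4,0.15,0.2,9,0,0,0],[4,0.15,0.2,4,0,0,0],[4,0.15,0.2,0,0,0,0],[4,0.15,0.2,0,0,0,0]]]' 20
python3 -c "
from h import *
go(487,186,150,90)"
```

```text
time_s: 13.5
eef_pos: [503.9, -96.5, 151.4]
tcp_rot: [3.135, 0.001, 1.57]
contact_force: [-0.3, -0.1, -0.8]
width: 0.603
grip_force: 20.0
shift cm [28.25 -1.71  0.08] turn [ 0.4  0.1 -0. ]
```

```bash
python3 -m creep '[[[4,6,-0.4,0,0,0,0],[4,12,-0.8,0,0,0,0],[4,18,-1.2,0,0,0,0],[4,24,-1.5,0,0,0,0],[4,28.2,-1.5,0,0,0,0],[4,28.2,-1.5,0,0,0,0],[4,28.2,-1.5,5,0,0,0],[4,28.2,-1.5,9,0,0,0],[4,28.2,-1.5,13,0,0,0],[4,28.2,-1.5,13.4,0,0,0],[4,28.2,-1.5,13.4,0,0,0]]]'
python3 -m creep '[[[6.8,0,0,0,0,0,0],[6.8,0,0,0,0,0,0],[6.8,0,0,0,0,0,0],[6.8,0,0,-5,0,0,0],[7.5,0,0,-10,0,0,0],[7.5,0,0,-14,0,0,0],[7.5,-5,0,-14,0,0,0],[7.5,-5,0,-14,0,0,0]]]'
python3 - <<'E'
from h import *
go(457.5,-31,140,90)
im,f=snap("top"); h=cv2.cvtColor(im,cv2.COLOR_BGR2HSV); S,V=h[...,1],h[...,2]
gm=(S<75)&(V>110)
for r0 in [(265,240,310,280)]:
    r,P,c=rect(f,gm&box(im,r0),25); print("garlic",r[0],r[1])
cv2.imwrite("pics/t5.png",cv2.resize(im[170:310,100:340],None,fx=3,fy=3))
E
```

```text
time_s: 14.88
eef_pos: [488.1, 185.4, 14.1]
tcp_rot: [3.141, -0.0, 1.57]
contact_force: [-0.5, -0.5, -0.4]
width: 0.604
grip_force: 20.0
time_s: 15.88
eef_pos: [487.9, 134.0, 154.0]
tcp_rot: [3.14, 0.0, 1.568]
contact_force: [0.2, -0.3, 0.2]
width: 0.805
grip_force: 0.0
shift cm [-16.51  -2.99   1.39] turn [ 0.1  0.  -0.2]
garlic (457.7964172363281, -30.229076385498047) (48.67228698730469, 47.501708984375)
```

View pics/t5.png

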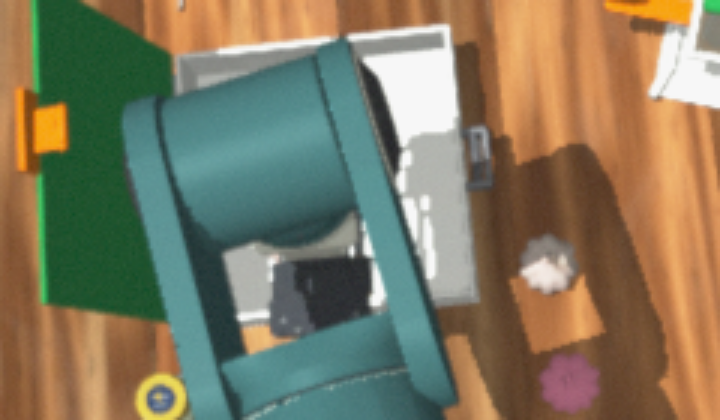

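Bulb C is at crop (548,265), unmoved at about (457.5,-30), and the pink one is below it at (570,382). Next I'll fetch C.

```bash
python3 -m creep '[[[8,-6,-1,0,0,0,0],[8,-12,-2,0,0,0,0],[8,-16.5,-3,0,0,0,0],[8,-16.5,-3,0,0,0,0],[8,-16.5,-3,1.4,0,0,0],[8,-16.5,-3,1.4,0,0,0]]]'
python3 -c "
from h import *
go(457.5,-30.5,8,90)"
```

```text
time_s: 16.68
eef_pos: [457.2, -28.0, 137.4]
tcp_rot: [-3.139, -0.0, 1.572]
contact_force: [-0.7, 1.1, 0.1]
width: 0.861
grip_force: 0.0
shift cm [-0.26  0.06 12.94] turn [-0.1 -0.   0. ]
```

```bash
python3 -m creep '[[[8,-0.2,0,5,0,0,0],[8,-0.2,0,10,0,0,0],[8,-0.2,0,12.9,0,0,0],[8,-0.2,0,12.9,0,0,0],[4,-0.2,0,12.9,0,0,0],[4,-0.2,0,12.9,0,0,0],[4,-0.2,0,12.9,0,0,0],[4,-0.2,0,12.9,0,0,0],[4,-0.2,0,8,0,0,0],[4,-0.2,0,3,0,0,0],[4,-0.2,0,-2,0,0,0],[4,-0.2,0,-2,0,0,0]]]' 20
python3 -c "
from h import *
go(548,214,155,90)"
```

```text
time_s: 18.18
eef_pos: [459.0, -31.4, 163.3]
tcp_rot: [3.135, 0.001, 1.57]
contact_force: [-0.3, -0.4, -1.2]
width: 0.545
grip_force: 20.0
shift cm [24.55  8.88  0.86] turn [ 0.4  0.  -0.1]
```

```bash
python3 -m creep '[[[4,6,2.2,0,0,0,0],[4,12,4.4,0,0,0,0],[4,18,6.6,0,0,0,0],[4,22,8.6,0,0,0,0],[4,25,8.6,0,0,0,0],[4,25,8.6,0,0,0,0],[4,25,8.6,4,0,0,0],[4,25,8.6,8,0,0,0],[4,25,8.6,12.2,0,0,0],[4,25,8.6,12.2,0,0,0],[4,25,8.6,12.2,0,0,0]]]'
python3 - <<'E'
from h import *
im,f=snap("side","s6.png"); cv2.imwrite("pics/s6.png",cv2.resize(im[40:260,100:360],None,fx=2.7,fy=2.7))
E
```

```text
time_s: 19.55
eef_pos: [544.4, 218.4, 38.8]
tcp_rot: [3.14, -0.0, 1.57]
contact_force: [0.4, -0.4, 0.4]
width: 0.547
grip_force: 20.0
```

View pics/s6.png

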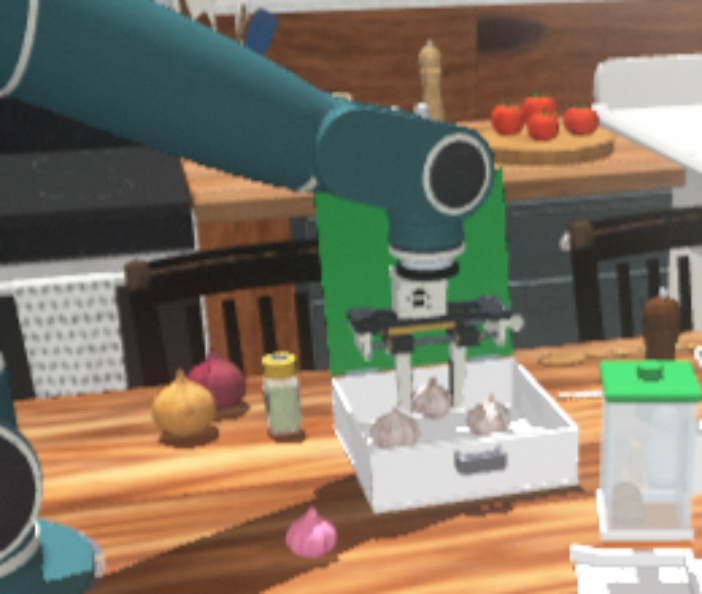

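The side view shows all three bulbs over the box, at (395,428), (433,398) and (488,412), with no contact force. I'll release C and go back to the scoop.

```bash
python3 -m creep '[[[5.9,0,0,0,0,0,0],[5.9,0,0,0,0,0,0],[5.9,0,0,0,0,0,0],[5.9,0,0,-4,0,0,0],[5.9,0,0,-8,0,0,0],[5.9,0,0,-13,0,0,0],[5.9,-5,-1,-13,0,0,-5],[5.9,-10,-2,-13,0,0,-15],[5.9,-15,-4,-13,0,0,-25],[5.9,-20,-6,-13,0,0,-35],[5.9,-26,-8,-13,0,0,-45],[5.9,-32,-10,-13,0,0,-55]]]'
python3 - <<'E'
from h import *
go(380.5,-302,150,160)
im,f=snap("top"); cv2.imwrite("pics/t7.png",cv2.resize(im[170:310,100:440],None,fx=2.3,fy=2.3))
E
```

```text
time_s: 21.1
eef_pos: [448.4, -87.5, 167.5]
tcp_rot: [3.141, 0.001, 2.505]
contact_force: [1.2, -0.4, 0.7]
width: 0.634
grip_force: 0.0
shift cm [ -7.29 -21.28   1.75] turn [  0.    0.  -16.5]
```

View pics/t7.png

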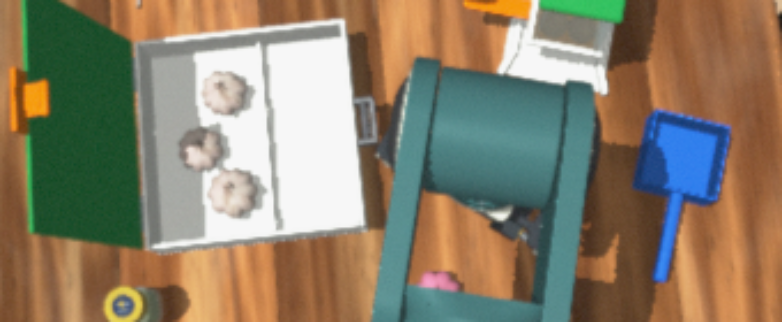

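All three bulbs stand in the garlic compartment, at crop (224,92), (203,148) and (232,192). The scoop hasn't moved.

```bash
python3 -m creep '[[[5.5,-2.5,-7,1,0,0,-6],[5.5,-5,-14,1.7,0,0,-12],[5.5,-7.3,-21.3,1.7,0,0,-16.5],[5.5,-7.3,-21.3,1.7,0,0,-16.5],[5.5,-7.3,-21.3,1.7,0,0,-16.5],[5.5,-7.3,-21.3,1.7,0,0,-16.5]]]'
python3 -c "
from h import *
go(380.3,-302,24,160)"
```

```text
time_s: 21.9
eef_pos: [380.3, -299.9, 150.2]
tcp_rot: [3.141, -0.0, 2.787]
contact_force: [-0.1, -0.3, -0.2]
width: 0.591
grip_force: 0.0
shift cm [-0.08 -0.2  12.62] turn [ 0.  -0.  -0.3]
```

```bash
python3 -m creep '[[[5.5,0,-0.2,5,0,0,0],[5.5,0,-0.2,10,0,0,0],[5.5,0,-0.2,12.6,0,0,0],[5.5,0,-0.2,12.6,0,0,0],[5.5,0,-0.2,12.6,0,0,0],[0,0,-0.2,12.6,0,0,0],[0,0,-0.2,12.6,0,0,0],[0,0,-0.2,12.6,0,0,0],[0,0,-0.2,12.6,0,0,0],[0,0,-0.2,12.6,0,0,0],[0,0,-0.2,12.6,0,0,0]]]' 60
python3 -c "
from h import *
go(422.3,-153.3,34,163.7)"
```

```text
time_s: 23.28
eef_pos: [379.4, -302.3, 24.2]
tcp_rot: [-3.142, 0.0, 2.787]
contact_force: [-0.5, -0.8, 0.1]
width: 0.145
grip_force: 59.9
shift cm [ 1.15 15.46 -0.98] turn [-0.  0. -4.]
```

```bash
python3 -m creep '[[[0,0,0,-1,0,0,0],[0,0,0,-2,0,0,0],[0,0.2,3,-2,0,0,-1],[0,0.4,6,-2,0,0,-2],[0,0.7,9,-2,0,0,-3],[0,1,12,-2,0,0,-4],[0,1.15,15.4,-1.5,0,0,-4],[0,1.15,15.4,-1,0,0,-4],[0,1.15,15.4,-1,0,0,-4],[0,1.15,15.4,-1,0,0,-4]]]' 60
python3 - <<'E'
from h import *
go(422.3,-153.3,34,163.7)
im,f=snap("top"); im2,f2=snap("side")
a=cv2.resize(im[110:270,290:420],(460,566)); b=cv2.resize(im2[160:330,200:400],(700,595))
cv2.imwrite("pics/t8.png",cv2.resize(np.hstack([a[:566],b[:566]]),(800,390)))
E
```

```text
time_s: 24.52
eef_pos: [422.0, -154.5, 34.5]
tcp_rot: [-3.141, 0.0, 2.856]
contact_force: [-0.2, -0.6, -1.0]
width: 0.146
grip_force: 59.9
shift cm [0.   0.12 0.05] turn [-0.  0. -0.]
```

View pics/t8.png

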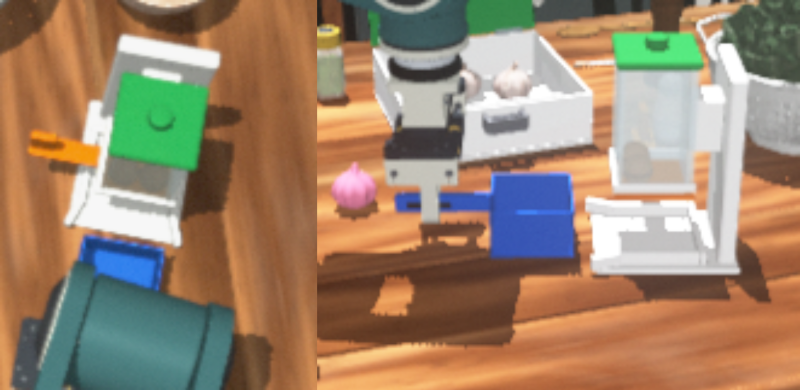

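The scoop is lined up with the rails: the cup's front edge spans crop (85,238)-(166,248) and the base front (67,223)-(182,243). I'll slide it in and watch the force.

```bash
python3 -m creep '[[[0,-1.5,0,0,0,0,0],[0,-3,0,0,0,0,0],[0,-4.5,0,0,0,0,0],[0,-6,0,0,0,0,0],[0,-7.5,0,0,0,0,0],[0,-7.5,0,0,0,0,0],[0,-7.5,0,0,0,0,0]]]' 60
python3 -m creep '[[[0,-1,0,0,0,0,0],[0,-2,0,0,0,0,0],[0,-2,0,0,0,0,0]]]' 60
python3 -c "
from h import *
o=get_obs();print(Ro.from_euler('xyz',o['tcp_rot']).inv().apply(o['contact_force']))
go(543.3,-188.8,34,163.7)"
```

```text
time_s: 25.5
eef_pos: [493.8, -174.7, 34.0]
tcp_rot: [3.142, -0.001, 2.857]
contact_force: [0.4, 0.2, -1.0]
width: 0.143
grip_force: 59.9
time_s: 25.88
eef_pos: [513.8, -180.6, 34.2]
tcp_rot: [3.142, -0.0, 2.857]
contact_force: [-1.1, -0.5, -0.6]
width: 0.148
grip_force: 59.9
[ 0.94961793 -0.81514594  0.58714044]
shift cm [-3.06  0.04  0.02] turn [ 0. -0.  0.]
```

```bash
python3 -m creep '[[[0,-1,0,0,0,0,0],[0,-2,0,0,0,0,0],[0,-2.8,0,0,0,0,0],[0,-2.8,0,0,0,0,0]]]' 60
python3 -m creep '[[[0,-0.2,0,0,0,0,0],[0,-0.4,0,0,0,0,0],[0,-0.6,0,0,0,0,0],[0,-0.6,0,0,0,0,0]]]' 60
python3 - <<'E'
from h import *
o=get_obs();print(Ro.from_euler('xyz',o['tcp_rot']).inv().apply(o['contact_force']))
im2,f2=snap("side"); cv2.imwrite("pics/t9.png",cv2.resize(im2[190:300,240:390],None,fx=5,fy=5))
E
```

```text
time_s: 26.38
eef_pos: [540.6, -188.4, 34.0]
tcp_rot: [3.142, -0.0, 2.857]
contact_force: [-0.6, -0.1, -0.3]
width: 0.141
grip_force: 59.9
time_s: 26.88
eef_pos: [545.9, -190.0, 34.3]
tcp_rot: [-3.142, 0.0, 2.857]
contact_force: [-0.3, -0.5, 0.4]
width: 0.142
grip_force: 59.9
[ 0.13885157 -0.51685913 -0.35201528]
```

View pics/t9.png

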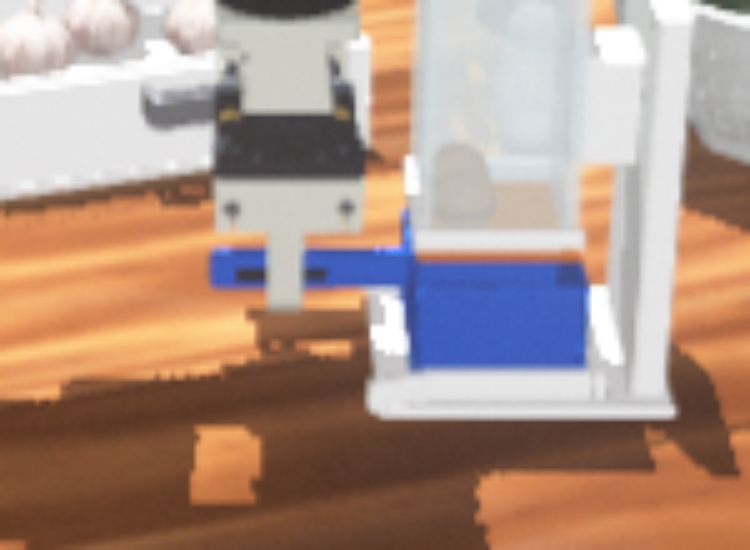

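```bash
python3 -m creep '[[[0,-0.1,0,0,0,0,0],[0,-0.2,0,0,0,0,0],[0,-0.2,0,0,0,0,0]]]' 60
python3 -m creep '[[[0,-0.1,0,0,0,0,0],[0,-0.2,0,0,0,0,0],[0,-0.2,0,0,0,0,0]]]' 60
```

```text
time_s: 27.3
eef_pos: [547.5, -190.4, 34.1]
tcp_rot: [3.141, -0.001, 2.857]
contact_force: [-4.1, 2.2, 0.9]
width: 0.147
grip_force: 59.9
time_s: 27.68
eef_pos: [547.7, -190.0, 33.5]
tcp_rot: [3.141, -0.006, 2.857]
contact_force: [-20.1, 10.2, 7.0]
width: 0.147
grip_force: 60.0
```

```bash
python3 -m creep '[[[0,0.3,0,0,0,0,0],[0,0.5,0,0,0,0,0],[0,0.5,0,0.2,0,0,0],[0,0.5,0,0.4,0,0,0],[0,0.5,0,0.4,0,0,0]]]' 60
```

```text
time_s: 28.3
eef_pos: [545.1, -189.8, 30.3]
tcp_rot: [-3.142, 0.0, 2.857]
contact_force: [0.1, 0.4, -1.1]
width: 0.142
grip_force: 59.9
```

```bash
python3 -m creep '[[[4,0,0,0,0,0,0],[4,0,0,0,0,0,0],[4,0,0,0,0,0,0],[4,0,0,-4,0,0,0],[4,0,0,-9,0,0,0],[4,3,4,-14,0,0,5],[4,3,8,-16,0,0,15],[4,3,12,-16,0,0,25],[4,3,12,-16,0,0,35],[4,3,12,-16,0,0,45],[4,3,12,-16,0,0,55],[4,3,12,-16,0,0,65]]]' 20
python3 -m creep '[[[4,0,0,0,0,0,10],[4,0,0,0,0,0,20],[4,0,0,0,0,0,25],[4,0,0,0,0,0,25]]]'
python3 - <<'E'
from h import *
go(675.9,-117.5,150,73.7)
im,f=snap("top"); h=cv2.cvtColor(im,cv2.COLOR_BGR2HSV); H,S,V=[h[...,i].astype(int) for i in range(3)]
o=(H>5)&(H<22)&(S>200)&(V>180)&box(im,(295,155,335,185)); r,P,c=rect(f,o,118); print(r,o.sum())
im2,f2=snap("side"); cv2.imwrite("pics/t10.png",np.hstack([im[100:300,200:420],im2[130:330,200:420]]))
E
```

```text
time_s: 29.8
eef_pos: [549.7, -66.0, 190.2]
tcp_rot: [-3.142, -0.0, 1.717]
contact_force: [0.3, 1.4, 0.4]
width: 0.427
grip_force: 0.0
time_s: 30.3
eef_pos: [549.8, -66.1, 190.2]
tcp_rot: [3.142, -0.0, 1.287]
contact_force: [-0.0, 0.3, -0.9]
width: 0.43
grip_force: 0.0
shift cm [-1.41 13.55  4.02] turn [ 0. -0.  0.]Traceback (most recent call last):
  File "<stdin>", line 4, in <module>
  File "h.py", line 18, in rect
    c=max(cs,key=cv2.contourArea)[:,0,:]
      ~~~^^^^^^^^^^^^^^^^^^^^^^^^
ValueError: max() iterable argument is empty
```

The arm hides the tab. The 4 cm opening allows ±15 mm, so I'll go straight in.

```bash
python3 -m creep '[[[4,-0.5,4,0,0,0,0],[4,-1,8,0,0,0,0],[4,-1.4,12,0,0,0,0],[4,-1.4,13.5,2,0,0,0],[4,-1.4,13.5,4,0,0,0],[4,-1.4,13.5,7,0,0,0],[4,-1.4,13.5,10.4,0,0,0],[4,-1.4,13.5,10.4,0,0,0],[4,-1.4,13.5,10.4,0,0,0]]]'
python3 -m creep '[[[0,0,0,0,0,0,0],[0,0,0,0,0,0,0],[0,0,0,0,0,0,0],[0,0,0,0,0,0,0],[0,0,0,0,0,0,0]]]' 25
```

```text
time_s: 31.48
eef_pos: [675.5, -117.3, 87.7]
tcp_rot: [3.14, -0.0, 1.287]
contact_force: [-0.5, -0.4, 1.1]
width: 0.426
grip_force: 0.0
time_s: 32.1
eef_pos: [677.7, -118.1, 86.9]
tcp_rot: [3.135, -0.0, 1.286]
contact_force: [22.1, -7.0, -6.6]
width: 0.109
grip_force: 25.0
```

```bash
python3 -m creep '[[[0,0,0.3,0,0,0,0],[0,0,0.4,0,0,0,0],[0,0,0.4,0,0,0,0]]]'
python3 -m creep '[[[0,1.5,0,0,0,0,0],[0,3,0,0,0,0,0],[0,4.5,0,0,0,0,0],[0,6,0,0,0,0,0],[0,7.5,0,0,0,0,0],[0,7.5,0,0,0,0,0]]]'
python3 -m creep '[[[0,0.2,0,0,0,0,0],[0,0.4,0,0,0,0,0],[0,0.4,0,0,0,0,0],[0,0.4,0,0,0,0,0],[0,0.4,0,0,0,0,0],[0,0.4,0,0,0,0,0]]]'
python3 - <<'E'
from h import *
im2,f2=snap("side"); cv2.imwrite("pics/t10.png",cv2.resize(im2[170:300,240:390],None,fx=4,fy=4))
E
```

```text
time_s: 32.48
eef_pos: [678.4, -118.2, 86.7]
tcp_rot: [-3.139, -0.0, 1.286]
contact_force: [-12.4, 3.7, 8.0]
width: 0.108
grip_force: 25.0
time_s: 33.22
eef_pos: [700.1, -45.3, 86.7]
tcp_rot: [-3.141, -0.0, 1.287]
contact_force: [-5.5, 3.4, 4.8]
width: 0.106
grip_force: 25.0
time_s: 33.98
eef_pos: [700.8, -43.4, 86.6]
tcp_rot: [-3.14, 0.001, 1.286]
contact_force: [-8.6, -3.6, 6.6]
width: 0.104
grip_force: 25.0
```

View pics/t10.png

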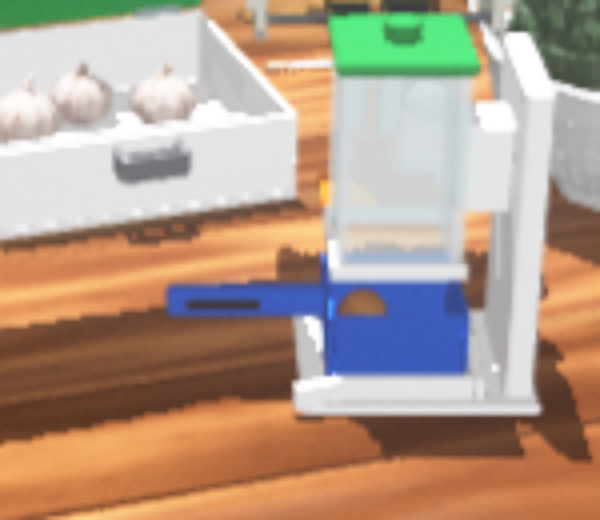

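The hopper has emptied: a walnut shows in the scoop at (362,302), and the shutter resists at its open end after 78 mm. Now I'll close it.

```bash
python3 -m creep '[[[0,-1.5,0,0,0,0,0],[0,-3,0,0,0,0,0],[0,-4.5,0,0,0,0,0],[0,-6,0,0,0,0,0],[0,-7.3,0,0,0,0,0],[0,-7.9,0,0,0,0,0],[0,-8.2,0,0,0,0,0],[0,-8.2,0,0,0,0,0],[0,-8.2,0,0,0,0,0]]]'
python3 -c "
from h import *
o=get_obs();print(Ro.from_euler('xyz',o['tcp_rot']).inv().apply(o['contact_force']))"
```

```text
time_s: 35.15
eef_pos: [678.2, -118.8, 86.7]
tcp_rot: [-3.14, -0.004, 1.287]
contact_force: [-6.1, 19.7, 8.4]
width: 0.109
grip_force: 25.0
[ 17.2103927  -11.41436615  -8.26743716]
```

```bash
python3 -m creep '[[[4,0.2,0,0,0,0,0],[4,0.2,0,0,0,0,0],[4,0.2,0,0,0,0,0],[4,0.2,0,-4,0,0,0],[4,0.2,0,-8,0,0,0],[4,0.5,-2,-11,0,0,-5],[4,1,-6,-11,0,0,-15],[4,1.5,-10,-11,0,0,-25],[4,1.5,-13.8,-11,0,0,-35],[4,1.5,-13.8,-11,0,0,-45],[4,1.5,-13.8,-11,0,0,-55],[4,1.5,-13.8,-11,0,0,-65]]]' 
python3 -m creep '[[[4,0,0,0,0,0,-10],[4,0,0,0,0,0,-20],[4,0,0,0,0,0,-25],[4,0,0,0,0,0,-25]]]'
python3 - <<'E'
from h import *
go(544,-189.5,130,163.7)
im,f=snap("top"); im2,f2=snap("side"); cv2.imwrite("pics/t11.png",cv2.resize(np.hstack([im[100:240,280:410],im2[170:310,240:390]]),None,fx=2.5,fy=2.5))
E
```

```text
time_s: 36.65
eef_pos: [550.1, -68.5, 196.4]
tcp_rot: [3.142, 0.0, 2.426]
contact_force: [-0.7, -0.4, -1.1]
width: 0.43
grip_force: 0.0
time_s: 37.15
eef_pos: [550.1, -68.5, 196.2]
tcp_rot: [-3.142, 0.0, 2.856]
contact_force: [-0.4, 0.0, -0.1]
width: 0.432
grip_force: 0.0
shift cm [ -2.81 -11.79   6.62] turn [-0.  0. -0.]
```

View pics/t11.png

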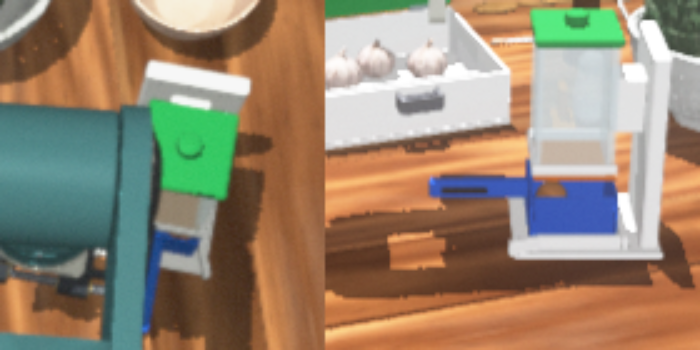

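The scoop is still in the cradle with the walnut at (548,187), and the hopper is empty and closed. I'll re-grip the handle.

```bash
python3 -m creep '[[[4.5,-1,-4,1,0,0,0],[4.5,-2,-8,3,0,0,0],[4.5,-2.8,-11.8,6.6,0,0,0],[4.5,-2.8,-11.8,6.6,0,0,0],[4.5,-2.8,-11.8,11,0,0,0],[4.5,-2.8,-11.8,14,0,0,0],[4.5,-2.8,-11.8,16.6,0,0,0],[4.5,-2.8,-11.8,16.6,0,0,0],[4.5,-2.8,-11.8,16.6,0,0,0]]]'
python3 -m creep '[[[0,0,0,0,0,0,0],[0,0,0,0,0,0,0],[0,0,0,0,0,0,0],[0,0,0,0,0,0,0],[0,0,0,0,0,0,0],[0,0,0,0,0,0,0]]]' 60
```

```text
time_s: 38.38
eef_pos: [544.8, -189.3, 31.9]
tcp_rot: [-3.142, 0.002, 2.857]
contact_force: [-0.3, -0.4, 0.3]
width: 0.486
grip_force: 0.0
time_s: 39.12
eef_pos: [544.0, -189.4, 30.3]
tcp_rot: [-3.142, 0.0, 2.857]
contact_force: [-1.1, 0.1, 1.5]
width: 0.145
grip_force: 60.0
```

```bash
python3 -m creep '[[[0,0,0,-0.2,0,0,0],[0,0,0,-0.5,0,0,0],[0,0.5,0,-0.5,0,0,0],[0,1.5,0,-0.5,0,0,0],[0,3,0,-0.5,0,0,0],[0,4.5,0,-0.5,0,0,0],[0,6,0,-0.5,0,0,0],[0,7.5,0,-0.5,0,0,0],[0,9,0,-0.5,0,0,0],[0,10.5,0,-0.5,0,0,0],[0,12,0,-0.5,0,0,0],[0,12.5,0,-0.5,0,0,0]]]' 60
python3 - <<'E'
from h import *
im,f=snap("top"); g=cv2.cvtColor(im,cv2.COLOR_BGR2GRAY).astype(int); S=cv2.cvtColor(im,cv2.COLOR_BGR2HSV)[...,1].astype(int)
E=[];D=[]
for v in range(195,262,6):
    row=S[v]; u=[i for i in range(235,262) if row[i]<70]; E.append(at(f,max(u)+.5,v,70)[:2])
    seg=g[v,205:232]; k=seg.argmin()+205; D.append((*at(f,k,v,32)[:2],seg.min(),np.median(seg)))
E=np.array(E);D=np.array(D);print(E.round(0).tolist());print(D.round(0).tolist())
far=[]
for u in range(170,245,8):
    c=[i for i in range(165,200) if S[i,u]<70]; far.append(at(f,u,min(c)-.5,70)[:2])
print(np.round(far).tolist())
print(g[225,200:262].tolist())
E
```

```text
time_s: 40.62
eef_pos: [423.2, -154.1, 35.3]
tcp_rot: [-3.142, 0.0, 2.857]
contact_force: [0.4, -0.2, -0.8]
width: 0.151
grip_force: 60.0
[[625.0, 33.0], [608.0, 34.0], [592.0, 33.0], [574.0, 14.0], [558.0, 15.0], [542.0, 16.0], [526.0, 18.0], [512.0, 32.0], [496.0, 31.0], [481.0, 32.0], [465.0, 31.0], [450.0, 32.0]]
[[644.0, 136.0, 168.0, 247.0], [627.0, 137.0, 154.0, 247.0], [613.0, 163.0, 133.0, 247.0], [597.0, 166.0, 133.0, 247.0], [577.0, 135.0, 170.0, 247.0], [561.0, 136.0, 153.0, 247.0], [544.0, 134.0, 169.0, 247.0], [528.0, 136.0, 155.0, 247.0], [512.0, 137.0, 162.0, 247.0], [498.0, 161.0, 128.0, 246.0], [482.0, 162.0, 113.0, 237.0], [467.0, 174.0, 130.0, 246.0]]
[[668.0, 249.0], [672.0, 227.0], [670.0, 206.0], [671.0, 185.0], [671.0, 164.0], [672.0, 142.0], [673.0, 121.0], [673.0, 100.0], [674.0, 78.0], [672.0, 57.0]]
[247, 247, 247, 247, 247, 247, 247, 247, 247, 247, 247, 247, 247, 247, 247, 246, 166, 153, 175, 224, 247, 247, 247, 247, 247, 247, 247, 247, 247, 247, 247, 247, 247, 247, 247, 247, 247, 247, 247, 247, 247, 247, 247, 247, 247, 247, 247, 247, 247, 247, 247, 247, 245, 246, 166, 99, 82, 96, 119, 103, 99, 110]
```

```bash
python3 -m creep '[[[0,0,0,-0.5,0,0,0],[0,0,0,-1.5,0,0,0],[0,0,0,-3,0,0,0],[0,0,0,-4.5,0,0,0],[0,0,0,-6,0,0,0],[0,0,0,-7.5,0,0,0],[0,0,0,-9,0,0,0],[0,0,0,-10,0,0,0],[0,0,0,-10.5,0,0,0],[0,0,0,-10.5,0,0,0]]]' 60
python3 - <<'E'
from h import *
go(495,87.2,140,180.8)
E
```

```text
time_s: 41.92
eef_pos: [424.0, -154.4, 140.3]
tcp_rot: [-3.142, 0.0, 2.857]
contact_force: [0.6, 0.4, -1.2]
width: 0.147
grip_force: 60.0
shift cm [-4.000e-02  2.518e+01  2.000e-02] turn [ -0.    0.  -17.1]
```

```bash
python3 -m creep '[[[0,0,0.5,0,0,0,0],[0,0,1.5,0,0,0,-1],[0,0,3,0,0,0,-2],[0,0,4.5,0,0,0,-3],[0,0,6,0,0,0,-4],[0,0,7.5,0,0,0,-5],[0,0,9,0,0,0,-6],[0,0,10.5,0,0,0,-7],[0,0,12,0,0,0,-8],[0,0,13.5,0,0,0,-9],[0,0,15,0,0,0,-10],[0,0,16.5,0,0,0,-11]]]' 60
python3 -m creep '[[[0,0.3,1.5,0,0,0,-1],[0,0.6,3,0,0,0,-2],[0,0.9,4.5,0,0,0,-3],[0,1.2,6,0,0,0,-4],[0,1.5,7.2,0,0,0,-5],[0,1.6,8,0,0,0,-5.6],[0,1.6,8.4,0,0,0,-6],[0,1.6,8.4,0,0,0,-6]]]' 60
python3 - <<'E'
from h import *
go(495,87.2,29,180.8)
im,f=snap("top","t12.png"); h=cv2.cvtColor(im,cv2.COLOR_BGR2HSV); H,S,V=[h[...,i].astype(int) for i in range(3)]
b=(H>100)&(H<130)&(S>120)&(V>60)&box(im,(200,150,290,290)); print(b.sum())
E
```

```text
time_s: 43.42
eef_pos: [470.5, 5.0, 140.2]
tcp_rot: [-3.142, -0.0, 3.05]
contact_force: [-0.5, -0.2, -0.9]
width: 0.15
grip_force: 60.0
time_s: 44.42
eef_pos: [462.1, 89.2, 140.2]
tcp_rot: [-3.141, -0.0, -3.129]
contact_force: [0.3, -0.4, -1.1]
width: 0.145
grip_force: 60.0
shift cm [-3.29 -0.24 11.12] turn [-0.  -0.  -0.1]
436
```

```bash
python3 -m creep '[[[0,-1,-0.1,0,0,0,0],[0,-2.3,-0.2,0,0,0,0],[0,-3.3,-0.2,0,0,0,0],[0,-3.3,-0.2,0,0,0,0]]]' 60
python3 - <<'E'
from h import *
go(495,87.2,29,180.8)
im,f=snap("top"); h=cv2.cvtColor(im,cv2.COLOR_BGR2HSV); H,S,V=[h[...,i].astype(int) for i in range(3)]
b=(H>100)&(H<130)&(S>120)&(V>60)&box(im,(190,150,290,290))
r,P,c=rect(f,b,55+116); print(r,P.min(0),P.max(0)); 
cv2.imwrite("pics/t12.png",cv2.resize(np.hstack([im[160:290,140:300]]),None,fx=4,fy=4))
E
```

```text
time_s: 44.98
eef_pos: [495.7, 87.4, 139.9]
tcp_rot: [-3.141, -0.001, -3.13]
contact_force: [-0.5, -0.6, -1.5]
width: 0.141
grip_force: 60.0
shift cm [ 0.06 -0.02 11.09] turn [-0.  -0.  -0.1]
((634.6622314453125, 90.54495239257812), (23.18964958190918, 84.90725708007812), 1.1653515100479126) [622.3536   48.30165] [646.59064 132.77103]
```

```bash
python3 -m creep '[[[0,0,-0.1,1,0,0,0],[0,0,-0.1,2.5,0,0,0],[0,0,-0.1,4,0,0,0],[0,0,-0.1,5.5,0,0,0],[0,0,-0.1,7,0,0,0],[0,0,-0.1,8,0,0,0],[0,0,-0.1,8,0,0,0]]]' 60
python3 -m creep '[[[0,0,0,0.5,0,0,0],[0,0,0,1,0,0,0],[0,0,0,1.5,0,0,0],[0,0,0,2,0,0,0],[0,0,0,2,0,0,0]]]' 60
```

```text
time_s: 45.9
eef_pos: [494.8, 86.5, 59.4]
tcp_rot: [-3.141, -0.001, -3.129]
contact_force: [-0.6, -0.0, -0.4]
width: 0.145
grip_force: 60.0
time_s: 46.52
eef_pos: [494.9, 86.5, 39.7]
tcp_rot: [-3.142, -0.001, -3.129]
contact_force: [-0.4, -0.0, -1.0]
width: 0.147
grip_force: 60.0
```

```bash
python3 -m creep '[[[0,0,0,0.4,0,0,0],[0,0,0,0.8,0,0,0],[0,0,0,1.0,0,0,0],[0,0,0,1.0,0,0,0]]]' 60
python3 -m creep '[[[0,0,0,0.1,0,0,0],[0,0,0,0.1,0,0,0]]]' 60
```

```text
time_s: 47.02
eef_pos: [495.0, 86.5, 30.1]
tcp_rot: [-3.142, -0.0, -3.129]
contact_force: [-0.1, 0.6, -0.8]
width: 0.146
grip_force: 60.0
time_s: 47.28
eef_pos: [495.2, 86.6, 29.4]
tcp_rot: [3.142, 0.0, -3.129]
contact_force: [-0.3, -0.4, -0.1]
width: 0.147
grip_force: 60.0
```

The scoop is on the box floor. I'll let it go, rise and measure the lid angle.

```bash
python3 -m creep '[[[4.2,0,0,0,0,0,0],[4.2,0,0,0,0,0,0],[4.2,0,0,0,0,0,0],[4.2,0,0,-4,0,0,0],[4.2,0,0,-10,0,0,0],[4.2,0,0,-16,0,0,0],[2,0,0,-22,0,0,0],[0,0,0,-28,0,0,0],[0,0,0,-34,0,0,0],[0,0,0,-40,0,0,0],[0,0,0,-40,0,0,0],[0,0,0,-40,0,0,0]]]' 20
python3 - <<'E'
from h import *
from scipy.optimize import minimize_scalar
im,f=snap("top"); h=cv2.cvtColor(im,cv2.COLOR_BGR2HSV); H,S,V=[h[...,i].astype(int) for i in range(3)]
o=(H>5)&(H<22)&(S>200)&(V>180)&box(im,(95,190,135,240)); ys,xs=np.nonzero(o); print(xs.min(),xs.max(),ys.mean())
g=(H>45)&(H<80)&(S>120)&box(im,(95,150,165,290)); y2,x2=np.nonzero(g)
u=x2[(abs(y2-ys.mean())>14)&(abs(y2-ys.mean())<25)].min(); print("green left",u)
for nm,uu,r,off in(("edge",u,240,2.5),("tabmax",xs.min(),253,6.5)):
    e=lambda t: (pix(f,(549,278-r*np.cos(t)+off*np.sin(t),70+r*np.sin(t)+off*np.cos(t)))[0]-uu)**2
    s=minimize_scalar(e,bounds=(1.4,2.1),method="bounded"); print(nm,s.x,s.fun)
v=ys.mean(); print("tab x",[at(f,113,vv,320)[:2].round(0) for vv in (ys.min(),v,ys.max())])
go(549,410,420,90)
E
```

```text
time_s: 48.78
eef_pos: [495.2, 86.6, 428.5]
tcp_rot: [-3.142, -0.001, -3.129]
contact_force: [-0.4, 0.0, -0.4]
width: 0.004
grip_force: 0.0
105 120 212.90867579908675
green left 110
edge 1.7653352763712329 3.229735731027621e-10
tabmax 1.7644377187631675 4.0394773672009104e-10
tab x [array([578., 315.]), array([548., 315.]), array([520., 316.])]
shift cm [-5.8  32.28  0.78] turn [-0.1 -0.1 90.7]
```

```bash
python3 -m creep '[[[0,-1,4,0,0,0,10],[0,-2,9,0,0,0,20],[0,-3,14,0,0,0,30],[0,-4,19,0,0,0,40],[0,-5,24,0,0,0,50],[0,-5.8,29,0,0,0,60],[0,-5.8,32.3,0,0,0,70],[0,-5.8,32.3,0,0,0,80],[0,-5.8,32.3,0,0,0,90.7],[0,-5.8,32.3,0,0,0,90.7],[0,-5.8,32.3,0,0,0,90.7]]]'
python3 - <<'E'
from h import *
im,f=snap("top"); h=cv2.cvtColor(im,cv2.COLOR_BGR2HSV); H,S,V=[h[...,i].astype(int) for i in range(3)]
b=(H>100)&(H<130)&(S>120)&(V>60)&box(im,(190,150,290,290)); r,P,c=rect(f,b,58); print(r,P.min(0),P.max(0))
br=(H>5)&(H<20)&(S>70)&(V<200)&box(im,(205,175,250,215)); n,l,st,ce=cv2.connectedComponentsWithStats(br.astype(np.uint8)); print([(s[4],c.round(0).tolist()) for s,c in zip(st[1:],ce[1:]) if s[4]>8])
w=(cv2.cvtColor(im,cv2.COLOR_BGR2GRAY)); cv2.imwrite("pics/t13.png",cv2.resize(im[160:290,90:290],None,fx=4,fy=4))
go(549,400,280,90)
E
```

```text
time_s: 50.2
eef_pos: [549.1, 410.1, 428.5]
tcp_rot: [-3.141, 0.001, 1.575]
contact_force: [0.9, 0.6, -1.0]
width: 0.002
grip_force: 0.0
((552.288330078125, 87.8845443725586), (187.56918334960938, 86.8827133178711), 0.9743923544883728) [458.54288   45.157375] [646.004   132.82114]
[(np.int32(177), [228.0, 177.0]), (np.int32(30), [240.0, 211.0]), (np.int32(43), [226.0, 212.0])]
shift cm [-1.   -0.   14.87] turn [-0.   0.   0.2]
```

View pics/t13.png

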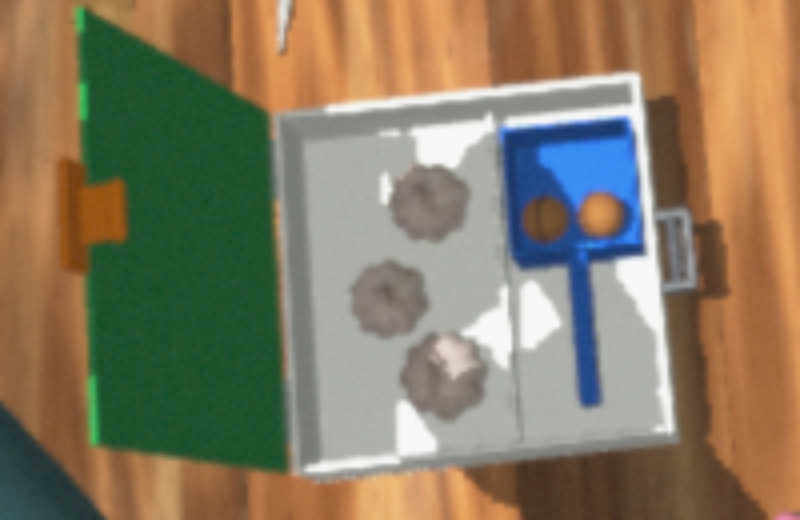

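My last picture shows everything packed: the bulbs at (430,202), (388,298) and (443,375), two walnuts in the scoop at (546,218) and (602,214), and the scoop upright. Next is the lid, which stands at 1.765 rad.

```bash
python3 -m creep '[[[0,-1,0,6,0,0,0],[0,-1,0,11,0,0,0],[0,-1,0,15,0,0,0],[0,-1,0,15,0,0,0],[0,-1,0,15,0,0,0]]]'
python3 - <<'E'
from h import *
p=get_obs()["eef_pos"]; print(p.round(1))
for t in (1.7,1.6,1.5,1.4,1.3,1.2,1.1,1.0,.9,.8,.7,.6,.5,.4,.3,.2):
    r=225; o=5+7.5*np.sin(t); y=278-r*np.cos(t)+o*np.sin(t); z=70+r*np.sin(t)+o*np.cos(t)
    if t>1.5: z=280
    print(t,"x %.1f z %.1f"%((y-p[1])/10,(p[2]-z)/10))
E
```

```text
time_s: 50.88
eef_pos: [549.4, 400.4, 281.5]
tcp_rot: [3.14, -0.001, 1.572]
contact_force: [0.1, -0.1, 0.1]
width: 0.003
grip_force: 0.0
[549.4 400.4 281.5]
1.7 x -8.1 z 0.1
1.6 x -10.3 z 0.1
1.5 x -12.6 z -1.4
1.4 x -14.8 z -1.2
1.3 x -17.1 z -0.9
1.2 x -19.3 z -0.3
1.1 x -21.4 z 0.6
1.0 x -23.4 z 1.6
0.9 x -25.4 z 2.8
0.8 x -27.2 z 4.3
0.7 x -28.8 z 5.9
0.6 x -30.3 z 7.7
0.5 x -31.6 z 9.6
0.4 x -32.7 z 11.7
0.3 x -33.5 z 13.8
0.2 x -34.2 z 16.0
```

```bash
python3 -m creep '[[[0,-3,0,0,0,0,0],[0,-6,0,0,0,0,0],[0,-8.1,0,-0.2,0,0,0],[0,-9.3,0,-0.5,0,0,0],[0,-10.3,0,-0.8,0,0,0],[0,-12.6,0,-1.4,0,0,0],[0,-14.8,0,-1.2,0,0,0],[0,-17.1,0,-0.9,0,0,0],[0,-19.3,0,-0.3,0,0,0],[0,-21.4,0,0.6,0,0,0],[0,-22.4,0,1.1,0,0,0],[0,-22.4,0,1.1,0,0,0]]]'
python3 - <<'E'
from h import *
p=get_obs()["eef_pos"]
for t in (1.0,.9,.8,.7,.6,.5,.4,.3,.2,.12):
    r=225; o=5+7.5*np.sin(t); y=278-r*np.cos(t)+o*np.sin(t); z=70+r*np.sin(t)+o*np.cos(t)
    print(t,"x %.1f z %.1f"%((y-p[1])/10,(p[2]-z)/10))
im,f=snap("top"); h=cv2.cvtColor(im,cv2.COLOR_BGR2HSV); H,S,V=[h[...,i].astype(int) for i in range(3)]
g=(H>45)&(H<80)&(S>120)&box(im,(90,150,290,300)); y2,x2=np.nonzero(g); print(x2.min(),x2.max(),g.sum())
E
```

```text
time_s: 52.38
eef_pos: [549.0, 175.6, 267.7]
tcp_rot: [-3.141, 0.0, 1.57]
contact_force: [-0.8, 0.6, 1.2]
width: 0.007
grip_force: 0.0
1.0 x -1.0 z 0.2
0.9 x -2.9 z 1.5
0.8 x -4.7 z 2.9
0.7 x -6.3 z 4.5
0.6 x -7.8 z 6.3
0.5 x -9.1 z 8.2
0.4 x -10.2 z 10.3
0.3 x -11.0 z 12.4
0.2 x -11.7 z 14.7
0.12 x -12.0 z 16.5
159 194 189
```

```bash
python3 -m creep '[[[0,-1,0,0.2,0,0,0],[0,-2.9,0,1.5,0,0,0],[0,-4.7,0,2.9,0,0,0],[0,-6.3,0,4.5,0,0,0],[0,-7.8,0,6.3,0,0,0],[0,-9.1,0,8.2,0,0,0],[0,-10.2,0,10.3,0,0,0],[0,-11,0,12.4,0,0,0],[0,-11.7,0,14.7,0,0,0],[0,-12,0,16.5,0,0,0],[0,-12,0,16.5,0,0,0]]]'
python3 - <<'E'
from h import *
go(549,25,120,90)
go(549,25,84,90)
im,f=snap("top"); h=cv2.cvtColor(im,cv2.COLOR_BGR2HSV); H,S,V=[h[...,i].astype(int) for i in range(3)]
g=(H>45)&(H<80)&(S>120)&box(im,(90,150,300,300)); y2,x2=np.nonzero(g); print(x2.min(),x2.max(),g.sum())
im2,f2=snap("side"); h=cv2.cvtColor(im2,cv2.COLOR_BGR2HSV); H,S=h[...,0],h[...,1]; g=(H>45)&(H<80)&(S>120)&box(im2,(200,80,315,220)); y2,x2=np.nonzero(g); print(y2.min(),y2.max(),g.sum(), pix(f2,(549,38,75)), pix(f2,(549,38,110)))
E
```

```text
time_s: 53.8
eef_pos: [548.5, 56.1, 101.5]
tcp_rot: [-3.139, 0.0, 1.571]
contact_force: [0.1, 0.5, 0.6]
width: 0.004
grip_force: 0.0
shift cm [-3.11  0.05 -1.85] turn [-0.1  0.   0. ]
shift cm [-3.11  0.06  1.75] turn [-0.1  0.   0. ]
159 249 3629
172 199 1314 [274.21085436 200.88027712] [274.03163699 190.090215  ]
```

```bash
python3 -m creep '[[[0,0,0,-2,0,0,0],[0,-1.5,0,-2.5,0,0,0],[0,-3,0,-2.3,0,0,0],[0,-3,0,-1,0,0,0],[0,-3,0,0.2,0,0,0],[0,-3,0,1,0,0,0],[0,-3,0,1.5,0,0,0],[0,-3,0,1.7,0,0,0],[0,-3,0,1.7,0,0,0]]]'
python3 -m creep '[[[0,0,0,0.2,0,0,0],[0,0,0,0.4,0,0,0],[0,0,0,0.4,0,0,0]]]'
```

```text
time_s: 55.02
eef_pos: [549.1, 26.3, 86.2]
tcp_rot: [-3.141, 0.001, 1.571]
contact_force: [-3.2, -2.0, 3.8]
width: 0.002
grip_force: 2.3
time_s: 55.4
eef_pos: [549.1, 26.5, 81.7]
tcp_rot: [-3.141, -0.0, 1.571]
contact_force: [0.3, 0.5, -0.1]
width: 0.006
grip_force: 0.0
```

```bash
python3 -m creep '[[[0,0,0,0.2,0,0,0],[0,0,0,0.4,0,0,0],[0,0,0,0.4,0,0,0]]]'
python3 -m creep '[[[0,0,0,0.15,0,0,0],[0,0,0,0.3,0,0,0],[0,0,0,0.3,0,0,0]]]'
python3 -m creep '[[[0,0,0,0.15,0,0,0],[0,0,0,0.2,0,0,0],[0,0,0,0.2,0,0,0]]]'
```

```text
time_s: 55.78
eef_pos: [549.0, 26.3, 77.8]
tcp_rot: [-3.141, -0.0, 1.571]
contact_force: [0.1, 0.0, 0.0]
width: 0.006
grip_force: 0.0
time_s: 56.15
eef_pos: [549.4, 26.2, 76.4]
tcp_rot: [3.141, 0.0, 1.571]
contact_force: [-5.6, -0.0, 11.9]
width: 0.007
grip_force: 6.4
time_s: 56.52
eef_pos: [549.6, 26.2, 76.0]
tcp_rot: [3.14, 0.0, 1.571]
contact_force: [-14.6, -1.0, 29.1]
width: 0.004
grip_force: 14.5
```

```bash
python3 -m creep '[[[0,0,0,-1,0,0,0],[0,0,0,-3,0,0,0],[0,0,0,-3,0,0,0],[0,0,0,-1,0,0,0],[0,0,0,-0.6,0,0,0],[0,0,0,-0.6,0,0,0],[0,0,0,-0.6,0,0,0]]]'
python3 -m creep '[[[0,0,0,0.3,0,0,0],[0,0,0,0.55,0,0,0],[0,0,0,0.55,0,0,0]]]'
python3 -m creep '[[[0,0,0,-6,0,0,0],[0,0,0,-12,0,0,0],[0,0,0,-20,0,0,0],[0,-10,0,-25,0,0,0],[0,-15,0,-25,0,0,0],[0,-15,0,-25,0,0,0],[0,-15,0,-25,0,0,0],[0,-15,0,-25,0,0,0]]]'
python3 - <<'E'
from h import *
im2,f2=snap("side"); h=cv2.cvtColor(im2,cv2.COLOR_BGR2HSV); H,S,V=h[...,0],h[...,1],h[...,2]
o=(H>5)&(H<16)&(S>200)&(V>150)&box(im2,(240,180,315,230)); y,x=np.nonzero(o); print(o.sum(),x.min(),x.max(),y.min(),y.max())
for z in (70,76.5,85): print(z,pix(f2,(549,25,z)).round(1))
im,f=snap("top"); h=cv2.cvtColor(im,cv2.COLOR_BGR2HSV); H,S,V=h[...,0],h[...,1],h[...,2]
for nm,p in (("salt",(253,146)),("jar",(157,303))): print(nm,im[p[1],p[0]])
g=(H>45)&(H<80)&(S>120)&box(im,(90,150,300,300)); r,P,c=rect(f,g,75); print(r)
E
```

```text
time_s: 57.4
eef_pos: [549.0, 26.3, 78.6]
tcp_rot: [-3.141, 0.0, 1.571]
contact_force: [0.2, 0.1, -0.0]
width: 0.004
grip_force: 0.0
time_s: 57.78
eef_pos: [549.6, 26.2, 76.1]
tcp_rot: [3.14, 0.0, 1.571]
contact_force: [-11.1, -0.9, 25.4]
width: 0.006
grip_force: 12.9
time_s: 58.78
eef_pos: [549.2, -123.4, 323.2]
tcp_rot: [-3.141, -0.0, 1.571]
contact_force: [0.3, 1.0, -0.7]
width: 0.007
grip_force: 0.0
1 281 281 204 204
70 [275.4 204.1]
76.5 [275.3 202.1]
85 [275.3 199.5]
salt [152 159 156]
jar [111  98  90]
((550.5315551757812, 158.31495666503906), (238.6983642578125, 237.99050903320312), 1.0649980306625366)
```

On a second touch the tab was free at 78.6 mm and hard at 76 mm, so the lid is latched. The bulbs, walnuts and scoop are inside and the shutter is closed, so I'm handing in.

```bash
python3 -c "
from cell import sign_off
print(sign_off())"
```

```text
the job is handed in; nothing more can be done
None
```

The pesto kit is packed and handed in at about 59 s: the scoop with both walnuts I could see and all three garlic bulbs are in the box, the shutter is pushed to its closed stop, and the lid is latched.

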